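# Load a tin into the gravity dispenser

## Task

A green tin lies on the loading apron of one of the two tin dispensers. With the fingertips, gently roll it up the sloping lane, pushing the green tin already there ahead of it, until the orange spring tab pops up behind it and keeps it from rolling back; then take the hand away. Only push the tin: do not pinch, lift or flick it, and leave the brown tins, the bottle and the jar where they are.

Things in the scene. Friction and masses are not known exactly. Their poses are not given: they have to be found in the camera images.
- dispenser_a: White metal dispenser for lying tins, with the green tins; fixed, 279 x 84 mm. Origin: middle of its underside. x runs along the lane from the low front end to the high rear. Its frame, mm: front lip x -137, top z 40; level apron floor z 30 from x -135 to -45; then the floor rises at 8 degrees. Open on top; side walls at y +-38, 4 thick, 28 above the floor.
- dispenser_a_lane: Its sloped lane. Origin: on the floor, mid-width, at the foot of the slope (dispenser frame x -45, z 30 mm). x runs up the slope, z square to the floor. Along x, mm: tab pivot 12, raised tab tip 42, back stop 181. Centre of a tin held by the tab: x 67, of the next above it: 132; pushed up against the back stop: 83 and 148. A tin not held rolls down.
- dispenser_a_tab (a joint): Orange sprung one-way tab, 40 wide x 33 mm long, in the middle of the lane floor, hinged at its lower end. 0 = up (tip 12 mm above the floor, as at the start), 0.42 rad = pressed flush. Light spring, 1 to 1.5 N at the tip: a tin rolling up presses it down by its own weight; it is fully up once the tin's centre is 25 mm beyond the tip.
- dispenser_a_tab_tip (a point): Top of the tip of that tab, mid-width.
- green_tin: The tin to load: closed round tin, green with a cream band and bare metal ends, 65 diameter x 70 long, about 0.2 to 0.4 kg, lying on the level apron, axis across the lane. Slippery lacquered metal; rolls freely. Origin: its centre, mid-length on its axis; y is its axis, x and z turn as it rolls.
- green_stock: An identical green tin already in the lane, resting against the uphill side of the tab. Origin: its centre.
- dispenser_b: The other dispenser, full of brown tins, not to be touched: same shape, size and frame as dispenser_a, fixed to the counter.
- brown_tin1: Brown tin, 65 diameter x 70 long, lying in the other dispenser against its tab; leave alone. Origin: its centre.
- brown_tin2: Brown tin like it, lying above it in the other dispenser; leave alone. Origin: its centre.
- sauce_bottle: Amber bottle with red cap, 54 diameter x 150 high, standing on the counter; leave alone. Origin: centre of its underside.
- honey_jar: Amber jar with brass-coloured lid, 68 diameter x 85 high, standing on the counter; leave alone. Origin: centre of its underside.
Things that resemble listed ones, but are neither listed nor needed, are in the scene too. Leave any purple or red look-alike of the green_stock alone.

How it is judged:
At the end, for the whole second after the job is handed in: The green tin lies on the floor of the sloped lane above the raised tab (centre 60 to 88 mm up the lane, resting on its floor), the first green tin lies next above it (centre 120 to 153 mm up the lane, on the floor), the tab is up (within 0.10 rad) and both tins are at rest (below 10 mm/s) (x of green_tin in the frame of dispenser_a_lane between 0.06 and 0.088 m and z of green_tin in the frame of dispenser_a_lane between 0.028 and 0.038 m and x of green_stock in the frame of dispenser_a_lane between 0.12 and 0.153 m and z of green_stock in the frame of dispenser_a_lane between 0.028 and 0.038 m and value of joint dispenser_a_tab below 0.1 rad and linear speed of each of green_tin, green_stock below 0.01 m/s); the robot touches nothing.
It fails at once if a green tin is lifted (its centre more than 50 mm above the plane of the lane floor; it is 33 in the lane and up to 40 on the apron) (z of any of green_tin, green_stock in the frame of dispenser_a_lane above 0.05 m).
It fails at once if the green tin is flicked or thrown (faster than 0.5 m/s) (linear speed of green_tin above 0.5 m/s).
It fails at once if the green tin is pinched or rammed (fingers press on it with more than 30 N) (contact force between the fingers and green_tin above 30 N).
It fails at once if a brown tin is moved by more than 10 mm (distance of any of brown_tin1, brown_tin2 from where it was at the start of the episode above 0.01 m).
It fails at once if the bottle or the jar is moved by more than 15 mm or tipped (distance of any of sauce_bottle, honey_jar from where it was at the start of the episode above 0.015 m or angle between any of sauce_bottle, honey_jar's own z axis and vertical above 0.3 rad).
It also fails if it takes over 38 s, if anything falls off the work surface, if the arm or the gripper's body presses on something with over 40 N, if the wrist force passes 120 N, or if a joint passes its speed limit or range.

## Robot

A 6-joint arm with a two-finger parallel gripper is mounted at the origin on the work surface. World frame = base frame: x ahead of the robot, y to its left, z up, the work surface at z = 0. Lengths are in m, angles in rad, forces in N, time in s.
With the tool pointing down it reaches from about 0.4 to 0.825 m from the base axis. Payload 7 kg.
Tool frame: the origin (TCP) lies at the very end of the fingers, on their centre line; the grasp point (between the pads) lies 19 mm behind it (grip_depth is the distance from the TCP to the grasp point, in m); z points along the fingers, y is the direction in which the jaws open and shut (so a half turn about z gives the same grasp; the last joint's range is limited). The gripper opens to 88 mm and grips with 3 to 60 N. Pads are 19 mm wide; open, the fingers measure 130 mm over their backs; the gripper's body (78 mm by 193 mm) begins 47 mm behind the grasp point.
Start: joints at [1.559, 0.359, 0.012, 0, -1.224, -0.288], TCP at [0.199, 0.645, 0.227] pointing down, gripper open.
Joint ranges: [-3.07, 3.07], [-1.43, 2.12], [-1.02, 1.25], [-3.03, 1.67], [-3.05, -0], [-3.03, 3.03]. Speed limits (rad/s): [2.39, 2.39, 3.01, 3.14, 3.14, 3.14].

## Interface

Orientations are given as [roll, pitch, yaw] about the fixed x, y, z axes, in that order (R = Rz(yaw) Ry(pitch) Rx(roll)).
In Python, from station import get_state, grab_frame, get_calibration, job_done, grip_depth gives the robot as it stands. The module is installed in compiled form; this text tells all that it offers.
- The arm moves only by the shell command python3 -m crank 'ROWS' [FORCE]. ROWS is JSON, a list of rows, each an object with "turn": the turn, a rotation vector about the tool's x, y, z each as a share of 2 pi rad, from -1 to 1, a list of three; "slide": the shift along the tool's x, y, z each as a share of 0.5 m, from -1 to 1, a list of three; "fingers": the opening, from -1 (shut) to 1 (fully open). A call has 1 to 5 rows; each row is the pose to reach, as a shift and turn from the pose commanded when the call began, along the tool's axes at that moment, turning the shorter way round; what a row does not reach only later rows make up. A row lasts 1/12 s, in which the tool goes at most 41.7 mm and 7.16 degrees, less where a joint would pass 70% of its speed; a pose out of reach is approached as far as the arm can. A call with a number of a shift or a turn outside -1 to 1 is refused whole. A call with a gripper value outside its range is refused whole. The fingers move at their own pace and stop on an object; FORCE is the grip in N (left out, the last holds). Time passes only in rows, so rows that repeat a pose let the fingers close. It gives the time, the measured TCP pose, the force and the opening at its end, in the units of the state.
- get_state(): the state, without advancing time (a new reading comes with each control period).
- grab_frame(name): name is "scene" or "top"; returns the picture (384x512x3 uint8, red, green, blue); there is no depth.
- get_calibration(name): a dict with "K" (3x3 intrinsics, pixels), "pose" (4x4, takes a point from camera to world coordinates). Camera axes: x right, y up, looking along -z (the intrinsics and any distortion apply to the point x, -y, -z); pixel columns grow to the right and rows downward; lengths in m; the calibration is good to about 2 mm. A picture is of the moment at which its call begins. get_calibration takes no time and is no camera call.
- job_done(): hands the job in, once; it reports no verdict.
The state is a dict: "t": time; "q": joint angles; "qd": joint speeds; "joint_efforts": joint torques, N m; "eef_pos": TCP position; "ee_rot": TCP orientation; "force": force on the tool from outside, world axes, zero at the start; "moment": the same for the moment, N m; "width": finger opening in m.
Only numpy, scipy, OpenCV 4.12 (cv2) and the standard library are available. Lean on these libraries where they do the work, as an engineer would, in place of code of your own. Each camera call takes 0.05 s, during which the arm holds its last target.

## Working session

There is one attempt and no reset: what is moved stays moved. The work goes in short steps, Python scripts to look and compute and a shell command to move; the robot and the scene stay as the last step left them, time stands still between calls to the robot, and variables do not carry over. Pictures are saved under pics/ and viewed, and the job is handed in when it is done.

```bash
mkdir -p pics; python3 - <<'E'
from station import *
import cv2
s=get_state();print({k:s[k] for k in("t","eef_pos","ee_rot","width","force")},grip_depth)
for n in("scene","top"):
    f=grab_frame(n);cv2.imwrite(f"pics/{n}0.png",f[:,:,::-1])
    c=get_calibration(n);print(n,c)
E
```

```text
{'t': 0.0, 'eef_pos': array([0.19922475, 0.64440613, 0.22560776]), 'ee_rot': array([ 3.13990617e+00, -1.50548262e-04, -2.99941956e-01]), 'width': 0.0878795456065082, 'force': array([ 0.46638677, -0.29567854, -0.09306468])} 0.0188
scene {'K': array([[421.49573025,   0.        , 254.83010362],
       [  0.        , 421.49573025, 189.96638048],
       [  0.        ,   0.        ,   1.        ]]), 'pose': array([[ 0.78716465, -0.45610552,  0.41513801,  1.12942569],
       [ 0.61652591,  0.59978818, -0.51004896, -0.65171032],
       [-0.01635872,  0.65743585,  0.75333292,  1.02523107],
       [ 0.        ,  0.        ,  0.        ,  1.        ]])}
top {'K': array([[374.628187  ,   0.        , 254.79702898],
       [  0.        , 374.628187  , 193.7503585 ],
       [  0.        ,   0.        ,   1.        ]]), 'pose': array([[-0.00461587,  0.99199274, -0.12621051,  0.46662182],
       [-0.99987445, -0.00649159, -0.01445455, -0.00947897],
       [-0.01515812,  0.12612794,  0.99189817,  1.10499505],
       [ 0.        ,  0.        ,  0.        ,  1.        ]])}
```

View pics/scene0.png

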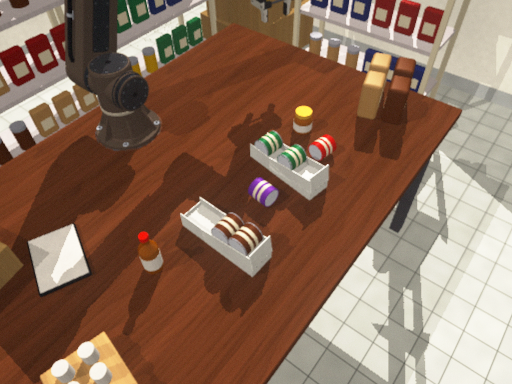

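View pics/top0.png

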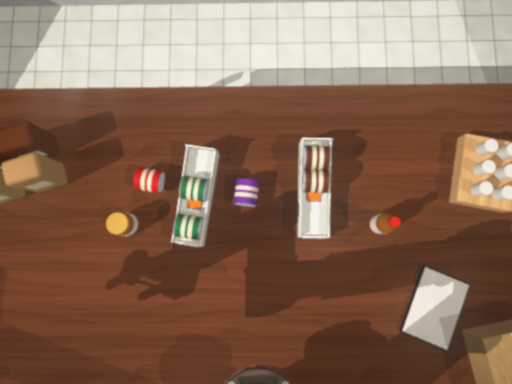

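The top view shows dispenser_a with its long axis from about (188,245), the low front, to (201,147), the rear. The green tin is at (187,227), the tab at (195,204) and the stock tin at (194,188). The jar is at (121,224), with a red look-alike at (149,180) and a purple one at (246,192). Next I'll zoom in.

```bash
python3 - <<'E'
import cv2
f=cv2.imread("pics/top0.png")[135:255,155:265];cv2.imwrite("pics/topz.png",cv2.resize(f,None,fx=5,fy=5,interpolation=cv2.INTER_CUBIC))
f=cv2.imread("pics/scene0.png")[120:205,235:345];cv2.imwrite("pics/scz.png",cv2.resize(f,None,fx=7,fy=7,interpolation=cv2.INTER_CUBIC))
E
```

```text
(no output)
```

View pics/topz.png

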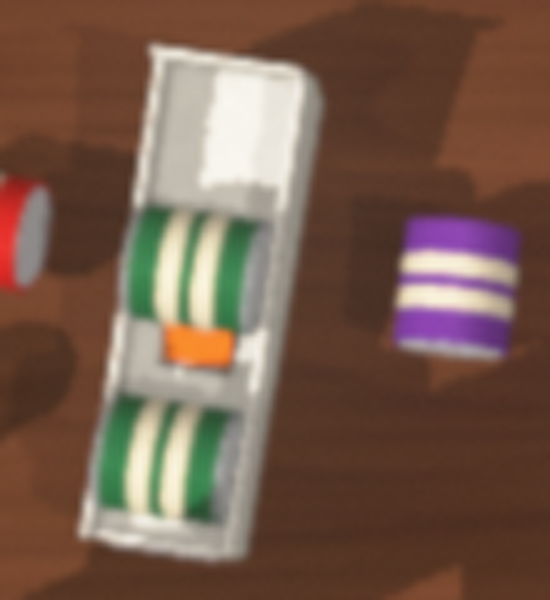

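View pics/scz.png

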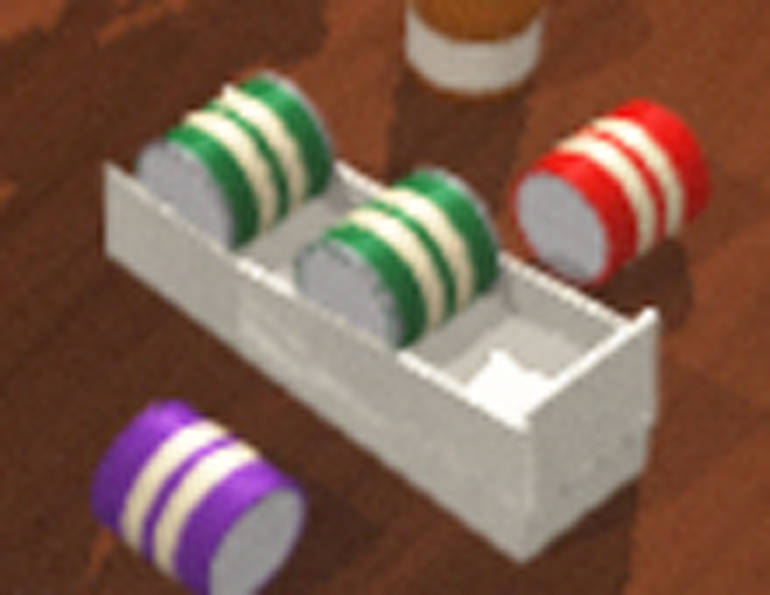

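```bash
cat > h.py <<'E'
import numpy as np, cv2
from station import *
from scipy.optimize import least_squares
def proj(n,P):
    c=get_calibration(n);K,T=c["K"],np.array(c["pose"])
    p=(np.atleast_2d(P)-T[:3,3])@T[:3,:3]
    p=p*[1,-1,-1]; return (p[:,:2]/p[:,2:])@np.diag([K[0,0],K[1,1]])+[K[0,2],K[1,2]]
def disp2w(d,P):
    P=np.atleast_2d(P);c,s=np.cos(d[2]),np.sin(d[2])
    return np.c_[d[0]+c*P[:,0]-s*P[:,1],d[1]+s*P[:,0]+c*P[:,1],P[:,2]]
def lane2d(x,z=0,y=0):
    a=np.radians(8); return [-.045+x*np.cos(a)-z*np.sin(a),y,.03+x*np.sin(a)+z*np.cos(a)]
E
python3 - <<'E'
from h import *
h=.1395;w=.042;zt=.084
O=[("top",[155,47],[h,w,zt]),("top",[302,67],[h,-w,zt]),("top",[322,95],[h,-w,0]),("top",[243,560],[-h,-w,0]),
("scene",[525,430],[h,-w,zt]),("scene",[520,562],[h,-w,0]),("scene",[657,312],[h,w,zt]),("scene",[640,475],[h,w,0]),("scene",[105,165],[-h,-w,.058]),("scene",[108,255],[-h,-w,0])]
def px(n,p): return np.array(p)/5+[155,135] if n=="top" else np.array(p)/7+[235,120]
f=lambda d:np.concatenate([proj(n,disp2w(d,P))[0]-px(n,p) for n,p,P in O])
r=least_squares(f,[.55,.17,0],loss="soft_l1");d=r.x;print(d,np.degrees(d[2]));print(r.fun.reshape(-1,2).round(1))
np.save("d.npy",d)
a=np.radians(8)
for n in("top","scene"):
    im=cv2.imread(f"pics/{n}0.png");s=5 if n=="top" else 7;o=np.array([155,135]) if s==5 else np.array([235,120])
    wd=(110,120) if s==5 else (110,85)
    im=cv2.resize(im[o[1]:o[1]+wd[1],o[0]:o[0]+wd[0]],None,fx=s,fy=s,interpolation=cv2.INTER_CUBIC)
    def pl(P,c): cv2.polylines(im,[((proj(n,disp2w(d,P))-o)*s).astype(int)],False,c,1)
    for y in(w,-w): pl([[-h,y,0],[-h,y,.058],[-.045,y,.058],[h,y,zt],[h,y,0],[-h,y,0]],(255,0,0))
    pl([[h,-w,zt],[h,w,zt]],(255,0,0))
    th=np.linspace(0,2*np.pi,40)
    for x in(-.1,-.09,-.08): 
      for y in(-.035,.035): pl([[x+.0325*np.cos(t),y,.0625+.0325*np.sin(t)] for t in th],(0,0,255) if x==-.09 else (0,255,255))
    c=lane2d(.067,.0325)
    for y in(-.035,.035): pl([[c[0]+.0325*np.cos(t),y,c[2]+.0325*np.sin(t)] for t in th],(255,0,255))
    pl([lane2d(.012,0,.02),lane2d(.042,.012,.02),lane2d(.042,.012,-.02),lane2d(.012,0,-.02)],(0,0,0))
    cv2.imwrite(f"pics/{n}fit.png",im)
E
```

```text
[ 0.59498395  0.17693911 -0.15667806] -8.976991515924029
[[ 0.3 -0.7]
 [ 0.5 -0.4]
 [-0.3  0.9]
 [-0.   0.2]
 [ 1.4  0.5]
 [-0.2 -0.5]
 [ 0.8  3.4]
 [ 0.2 -1.8]
 [-1.  -0.7]
 [-1.  -1.2]]
```

View pics/topfit.png

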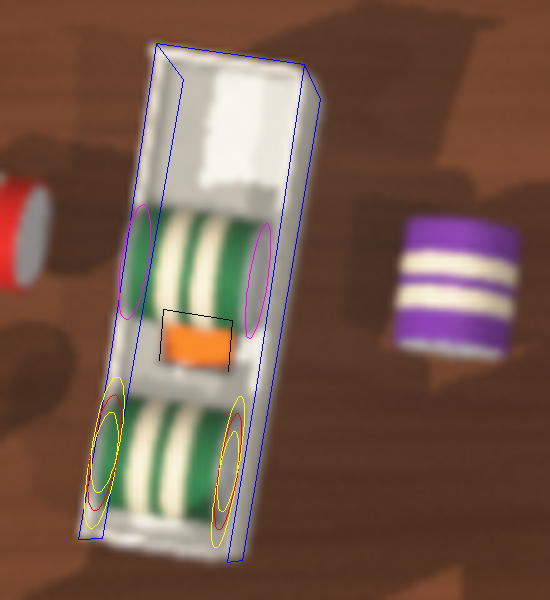

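View pics/scenefit.png

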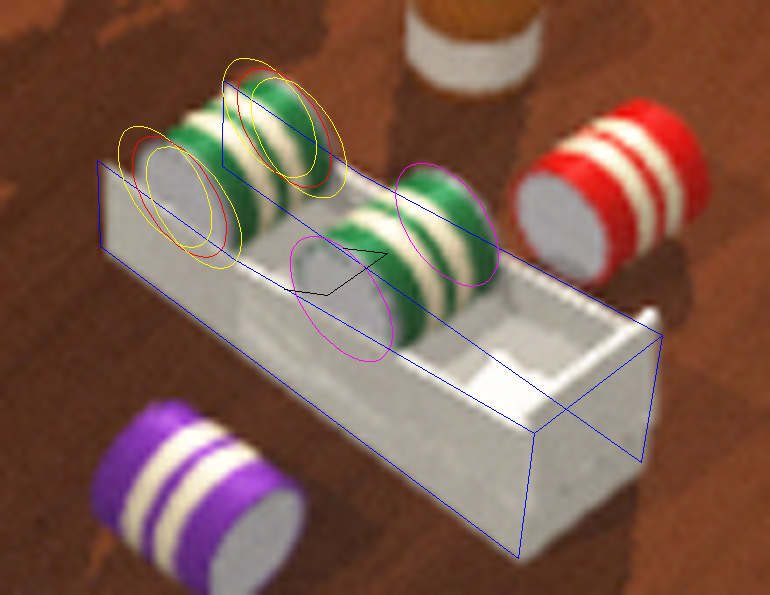

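The fit is good to about 1 px: dispenser_a is at about (0.595, 0.177) with yaw -9°, and the green tin sits at dispenser x of about -90 mm. I'll shut the fingers and move to a point behind the front lip, high up first.

```bash
python3 -m crank '[{"turn":[0,0,-0.0228],"slide":[0.736,0.702,0],"fingers":-1},{"turn":[0,0,-0.0228],"slide":[0.736,0.702,0],"fingers":-1},{"turn":[0,0,-0.0228],"slide":[0.736,0.702,0],"fingers":-1},{"turn":[0,0,-0.0228],"slide":[0.736,0.702,0],"fingers":-1},{"turn":[0,0,-0.0228],"slide":[0.736,0.702,0],"fingers":-1}]' 10
cat > tgt.py <<'E'
from h import *
import sys
from scipy.spatial.transform import Rotation as R
d=np.load("d.npy")
s=get_state();r=R.from_euler("xyz",s["ee_rot"]);p=np.array(s["eef_pos"])
c,sn=np.cos(d[2]),np.sin(d[2]);q=p-[d[0],d[1],0]
print("t",round(s["t"],2),"disp mm",(1e3*np.array([c*q[0]+sn*q[1],-sn*q[0]+c*q[1],q[2]])).round(1),"rpy",s["ee_rot"].round(3),"F",s["force"].round(1),"w",round(s["width"],4))
if len(sys.argv)>3:
    T=disp2w(d,np.array(sys.argv[1:4],float)/1e3)[0]
    print("slide",(r.inv().apply(T-p)/.5).round(4),"turn",(( r.inv()*R.from_euler("xyz",[np.pi,0,d[2]])).as_rotvec()/2/np.pi).round(4))
E
python3 tgt.py -152 0 226
```

```text
t: 0.52
eef_pos: [0.3013, 0.4609, 0.2261]
ee_rot: [3.141, 0.0, -0.156]
force: [0.9, -0.0, 0.3]
width: 0.0599
t 0.52 disp mm [-334.4  234.7  226.1] rpy [ 3.141  0.    -0.156] F [ 0.9 -0.   0.3] w 0.0599
slide [0.3645 0.4696 0.0005] turn [0.0001 0.     0.0001]
```

```bash
python3 -m crank '[{"turn":[0,0,0],"slide":[0.36,0.465,0],"fingers":-1},{"turn":[0,0,0],"slide":[0.36,0.465,0],"fingers":-1},{"turn":[0,0,0],"slide":[0.36,0.465,0],"fingers":-1},{"turn":[0,0,0],"slide":[0.36,0.465,0],"fingers":-1},{"turn":[0,0,0],"slide":[0.36,0.465,0],"fingers":-1}]' 10
python3 tgt.py -152 0 226
```

```text
t: 0.93
eef_pos: [0.4015, 0.2783, 0.2266]
ee_rot: [-3.141, 0.0, -0.156]
force: [-0.3, 0.5, -0.7]
width: 0.0266
t 0.93 disp mm [-206.9   70.   226.6] rpy [-3.141  0.    -0.156] F [-0.3  0.5 -0.7] w 0.0266
slide [0.1098 0.14   0.0011] turn [-0.      0.      0.0001]
```

```bash
python3 -m crank '[{"turn":[0,0,0],"slide":[0.108,0.136,0],"fingers":-1},{"turn":[0,0,0],"slide":[0.108,0.136,0],"fingers":-1},{"turn":[0,0,0],"slide":[0.108,0.136,0.12],"fingers":-1},{"turn":[0,0,0],"slide":[0.108,0.136,0.2],"fingers":-1},{"turn":[0,0,0],"slide":[0.108,0.136,0.22],"fingers":-1}]' 10
python3 tgt.py -152 0 60
```

```text
t: 1.35
eef_pos: [0.443, 0.2025, 0.1137]
ee_rot: [3.141, 0.002, -0.16]
force: [-0.8, -0.1, -0.6]
width: 0.0007
t 1.35 disp mm [-154.1    1.5  113.7] rpy [ 3.141e+00  2.000e-03 -1.600e-01] F [-0.8 -0.1 -0.6] w 0.0007
slide [0.0045 0.0029 0.1073] turn [ 0.0002  0.0003 -0.0005]
```

```bash
python3 -m crank '[{"turn":[0,0,0],"slide":[0.0,0.002,0.05],"fingers":-1},{"turn":[0,0,0],"slide":[0.0,0.002,0.1],"fingers":-1},{"turn":[0,0,0],"slide":[0.0,0.002,0.11],"fingers":-1},{"turn":[0,0,0],"slide":[0.0,0.002,0.11],"fingers":-1},{"turn":[0,0,0],"slide":[0.0,0.002,0.11],"fingers":-1}]' 10
python3 tgt.py -140 0 55
python3 - <<'E'
from h import *
for n,(a,b,c,e) in {"top":(130,260,150,260),"scene":(90,210,215,345)}.items():
    f=grab_frame(n)[a:b,c:e,::-1];cv2.imwrite(f"pics/{n}1.png",cv2.resize(f,None,fx=4.5,fy=4.5,interpolation=cv2.INTER_CUBIC))
E
```

```text
t: 1.77
eef_pos: [0.4442, 0.2041, 0.0622]
ee_rot: [3.141, -0.0, -0.156]
force: [0.2, -0.1, 0.3]
width: 0.0004
t 1.77 disp mm [-153.2    3.3   62.2] rpy [ 3.141 -0.    -0.156] F [ 0.2 -0.1  0.3] w 0.0004
slide [0.0263 0.0066 0.0145] turn [ 0.     -0.      0.0001]
```

View pics/scene1.png

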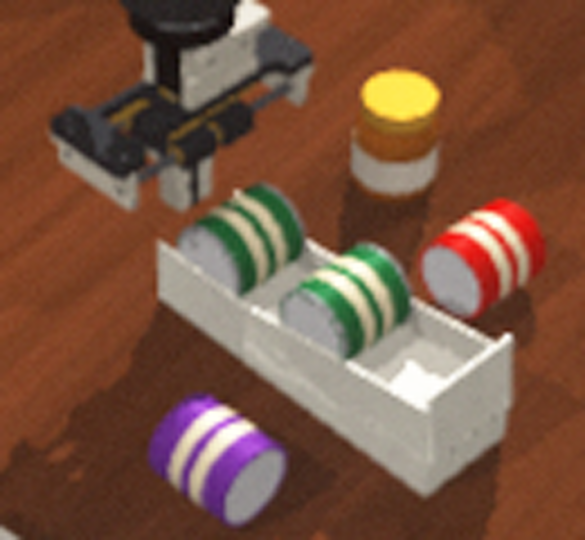

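View pics/top1.png

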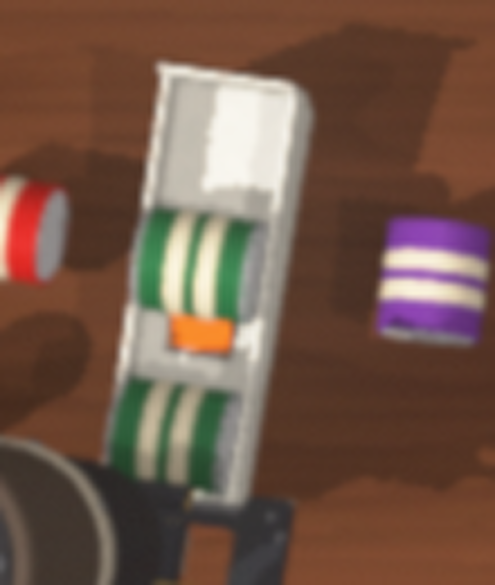

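The scene view shows the shut fingers at (185,185), just behind the front lip. Both green tins are unmoved, and the hand is clear of the walls and the jar. Now I'll move up to contact gently.

```bash
python3 -m crank '[{"turn":[0,0,0],"slide":[0.006,0.006,0.006],"fingers":-1},{"turn":[0,0,0],"slide":[0.014,0.006,0.012],"fingers":-1},{"turn":[0,0,0],"slide":[0.022,0.006,0.012],"fingers":-1},{"turn":[0,0,0],"slide":[0.028,0.006,0.012],"fingers":-1},{"turn":[0,0,0],"slide":[0.034,0.006,0.012],"fingers":-1}]' 10
python3 tgt.py
python3 -m crank '[{"turn":[0,0,0],"slide":[0.006,0,0],"fingers":-1},{"turn":[0,0,0],"slide":[0.012,0,0],"fingers":-1},{"turn":[0,0,0],"slide":[0.018,0,0],"fingers":-1},{"turn":[0,0,0],"slide":[0.024,0,0],"fingers":-1},{"turn":[0,0,0],"slide":[0.03,0,0],"fingers":-1}]' 10
python3 tgt.py
python3 - <<'E'
from h import *
for n,(a,b,c,e) in {"top":(130,260,150,260),"scene":(90,210,215,345)}.items():
    f=grab_frame(n)[a:b,c:e,::-1];cv2.imwrite(f"pics/{n}2.png",cv2.resize(f,None,fx=4.5,fy=4.5,interpolation=cv2.INTER_CUBIC))
E
```

```text
t: 2.28
eef_pos: [0.4607, 0.1982, 0.0557]
ee_rot: [-3.141, -0.0, -0.157]
force: [-0.3, -1.2, -0.7]
width: 0.0005
t 2.28 disp mm [-135.9    0.    55.7] rpy [-3.141 -0.    -0.157] F [-0.3 -1.2 -0.7] w 0.0005
t: 2.7
eef_pos: [0.4753, 0.1958, 0.0556]
ee_rot: [3.142, -0.0, -0.156]
force: [0.7, 0.2, -0.4]
width: 0.0007
t 2.7 disp mm [-121.2   -0.    55.6] rpy [ 3.142 -0.    -0.156] F [ 0.7  0.2 -0.4] w 0.0007
```

View pics/scene2.png

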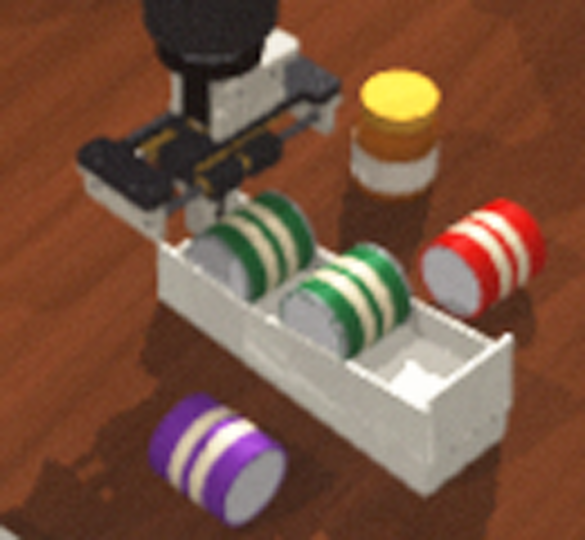

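The tin rolled about 10 mm as expected and the contact force is very low. I'll keep pushing.

```bash
for i in 1; do :; done
python3 -m crank '[{"turn":[0,0,0],"slide":[0.006,0,0],"fingers":-1},{"turn":[0,0,0],"slide":[0.012,0,0],"fingers":-1},{"turn":[0,0,0],"slide":[0.018,0,0],"fingers":-1},{"turn":[0,0,0],"slide":[0.024,0,0],"fingers":-1},{"turn":[0,0,0],"slide":[0.03,0,0],"fingers":-1}]' 10
python3 -m crank '[{"turn":[0,0,0],"slide":[0.006,0,0],"fingers":-1},{"turn":[0,0,0],"slide":[0.012,0,0],"fingers":-1},{"turn":[0,0,0],"slide":[0.018,0,0],"fingers":-1},{"turn":[0,0,0],"slide":[0.024,0,0],"fingers":-1},{"turn":[0,0,0],"slide":[0.03,0,0],"fingers":-1}]' 10
python3 tgt.py
python3 - <<'E'
from h import *
for n,(a,b,c,e) in {"top":(130,260,150,260),"scene":(90,210,215,345)}.items():
    f=grab_frame(n)[a:b,c:e,::-1];cv2.imwrite(f"pics/{n}3.png",cv2.resize(f,None,fx=4.5,fy=4.5,interpolation=cv2.INTER_CUBIC))
E
```

```text
t: 3.22
eef_pos: [0.4901, 0.1935, 0.0556]
ee_rot: [-3.142, -0.0, -0.157]
force: [-0.2, -0.2, -0.6]
width: 0.0005
t: 3.63
eef_pos: [0.5049, 0.1911, 0.0555]
ee_rot: [3.142, -0.0, -0.157]
force: [-0.7, 0.8, 0.3]
width: 0.0005
t 3.63 disp mm [-91.2  -0.1  55.5] rpy [ 3.142 -0.    -0.157] F [-0.7  0.8  0.3] w 0.0005
```

View pics/scene3.png

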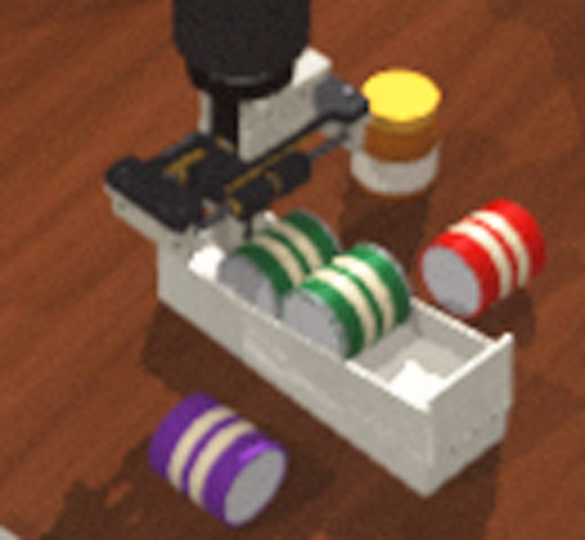

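View pics/top3.png

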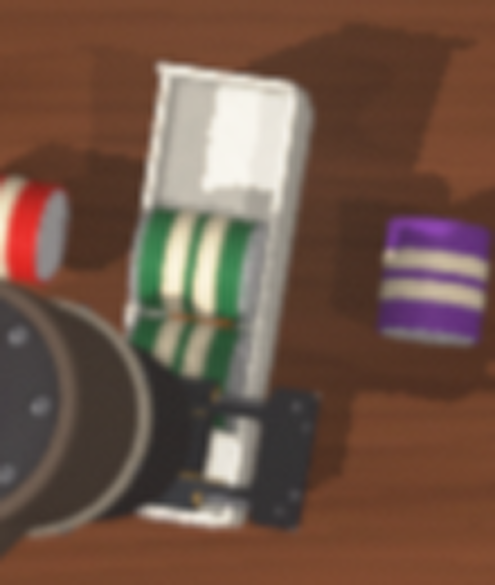

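Both tins are straight and nearly touching, with the loading tin at the foot of the slope. I'll go on up the slope, raising the tool at 8°.

```bash
python3 -m crank '[{"turn":[0,0,0],"slide":[0.006,0,-0.0008],"fingers":-1},{"turn":[0,0,0],"slide":[0.012,0,-0.0016],"fingers":-1},{"turn":[0,0,0],"slide":[0.018,0,-0.0024],"fingers":-1},{"turn":[0,0,0],"slide":[0.024,0,-0.0032],"fingers":-1},{"turn":[0,0,0],"slide":[0.03,0,-0.004],"fingers":-1}]' 10
python3 -m crank '[{"turn":[0,0,0],"slide":[0.006,0,-0.0008],"fingers":-1},{"turn":[0,0,0],"slide":[0.012,0,-0.0016],"fingers":-1},{"turn":[0,0,0],"slide":[0.018,0,-0.0024],"fingers":-1},{"turn":[0,0,0],"slide":[0.024,0,-0.0032],"fingers":-1},{"turn":[0,0,0],"slide":[0.03,0,-0.004],"fingers":-1}]' 10
python3 tgt.py
python3 - <<'E'
from h import *
for n,(a,b,c,e) in {"top":(130,260,150,260),"scene":(90,210,215,345)}.items():
    f=grab_frame(n)[a:b,c:e,::-1];cv2.imwrite(f"pics/{n}4.png",cv2.resize(f,None,fx=4.5,fy=4.5,interpolation=cv2.INTER_CUBIC))
E
```

```text
t: 4.15
eef_pos: [0.5188, 0.1885, 0.0574]
ee_rot: [3.141, 0.001, -0.157]
force: [-4.8, 0.9, 2.4]
width: 0.0005
t: 4.57
eef_pos: [0.5345, 0.1864, 0.0596]
ee_rot: [-3.142, -0.0, -0.157]
force: [-3.4, 0.4, 1.9]
width: 0.0006
t 4.57 disp mm [-61.2  -0.   59.6] rpy [-3.142 -0.    -0.157] F [-3.4  0.4  1.9] w 0.0006
```

View pics/scene4.png

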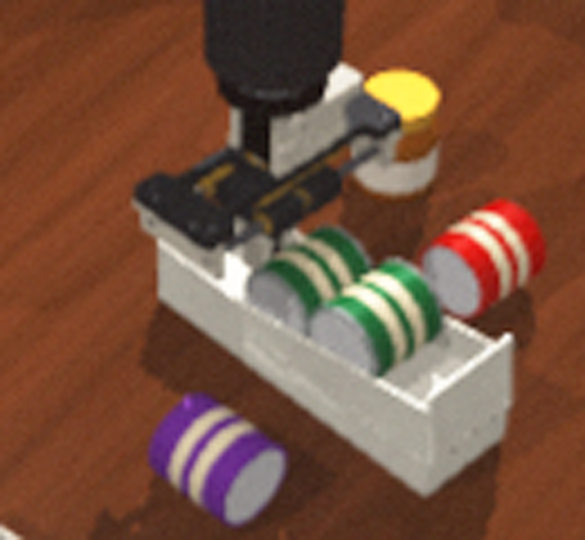

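View pics/top4.png

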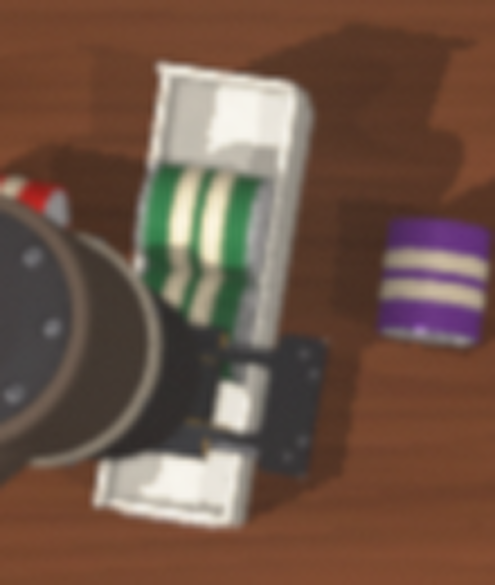

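Both tins are rolling up together with 4–5 N of force. I'll continue.

```bash
python3 -m crank '[{"turn":[0,0,0],"slide":[0.006,0,-0.0008],"fingers":-1},{"turn":[0,0,0],"slide":[0.012,0,-0.0016],"fingers":-1},{"turn":[0,0,0],"slide":[0.018,0,-0.0024],"fingers":-1},{"turn":[0,0,0],"slide":[0.024,0,-0.0032],"fingers":-1},{"turn":[0,0,0],"slide":[0.03,0,-0.004],"fingers":-1}]' 10
python3 -m crank '[{"turn":[0,0,0],"slide":[0.006,0,-0.0008],"fingers":-1},{"turn":[0,0,0],"slide":[0.012,0,-0.0016],"fingers":-1},{"turn":[0,0,0],"slide":[0.018,0,-0.0024],"fingers":-1},{"turn":[0,0,0],"slide":[0.024,0,-0.0032],"fingers":-1},{"turn":[0,0,0],"slide":[0.03,0,-0.004],"fingers":-1}]' 10
python3 -m crank '[{"turn":[0,0,0],"slide":[0.006,0,-0.0008],"fingers":-1},{"turn":[0,0,0],"slide":[0.012,0,-0.0016],"fingers":-1},{"turn":[0,0,0],"slide":[0.018,0,-0.0024],"fingers":-1},{"turn":[0,0,0],"slide":[0.022,0,-0.003],"fingers":-1},{"turn":[0,0,0],"slide":[0.024,0,-0.0032],"fingers":-1}]' 10
python3 tgt.py
cat > snap.py <<'E'
from h import *
import sys
d=np.load("d.npy");k=sys.argv[1];L=[float(x)/1e3 for x in sys.argv[2:]]
th=np.linspace(0,2*np.pi,40)
for n,(a,b,c,e) in {"top":(130,260,150,260),"scene":(90,210,215,345)}.items():
    f=cv2.resize(np.ascontiguousarray(grab_frame(n)[a:b,c:e,::-1]),None,fx=4.5,fy=4.5,interpolation=cv2.INTER_CUBIC)
    cv2.imwrite(f"pics/{n}{k}.png",f)
    for x in L:
        q=lane2d(x,.0325)
        for y in(-.035,.035):
            P=[[q[0]+.0325*np.cos(t),y,q[2]+.0325*np.sin(t)] for t in th]
            cv2.polylines(f,[((proj(n,disp2w(d,P))-[c,a])*4.5).astype(int)],False,(255,0,255),1)
    if L: cv2.imwrite(f"pics/{n}{k}o.png",f)
E
python3 snap.py 5 75 140
```

```text
t: 5.08
eef_pos: [0.5493, 0.1841, 0.0616]
ee_rot: [3.142, 0.0, -0.157]
force: [-3.4, -0.1, 1.4]
width: -0.0002
t: 5.5
eef_pos: [0.5644, 0.1818, 0.0637]
ee_rot: [-3.141, -0.0, -0.156]
force: [-1.2, 0.1, 0.8]
width: 0.0002
t: 5.92
eef_pos: [0.5758, 0.1798, 0.0651]
ee_rot: [3.141, 0.0, -0.157]
force: [-3.4, 0.6, 1.7]
width: 0.0003
t 5.92 disp mm [-19.4  -0.1  65.1] rpy [ 3.141  0.    -0.157] F [-3.4  0.6  1.7] w 0.0003
```

View pics/scene5o.png

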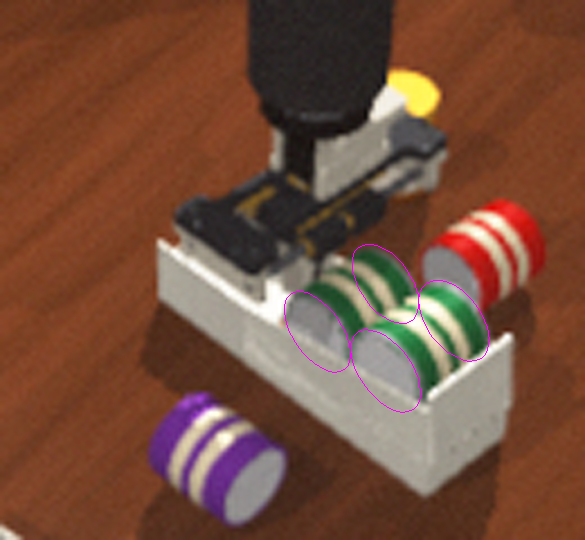

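View pics/top5o.png

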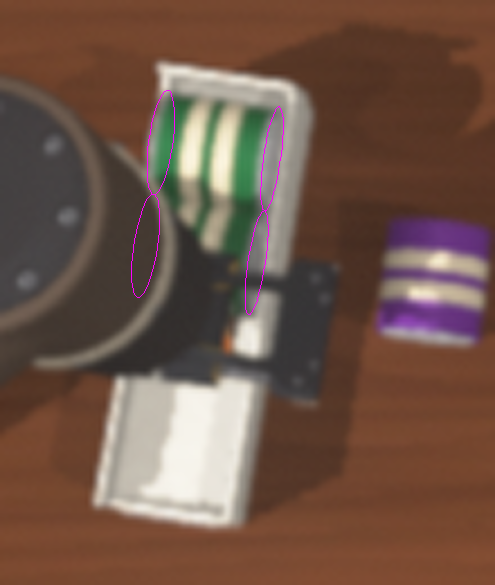

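The tins are at about 73 and 138 mm up the lane. I'll push a few millimetres more while watching the force.

```bash
python3 -m crank '[{"turn":[0,0,0],"slide":[0.003,0,-0.0004],"fingers":-1},{"turn":[0,0,0],"slide":[0.006,0,-0.0008],"fingers":-1},{"turn":[0,0,0],"slide":[0.008,0,-0.0011],"fingers":-1},{"turn":[0,0,0],"slide":[0.01,0,-0.0014],"fingers":-1},{"turn":[0,0,0],"slide":[0.01,0,-0.0014],"fingers":-1}]' 10
python3 tgt.py; python3 snap.py 6 77 142
```

```text
t: 6.43
eef_pos: [0.5809, 0.1792, 0.0659]
ee_rot: [-3.142, -0.0, -0.156]
force: [-1.3, 0.1, 1.1]
width: 0.0004
t 6.43 disp mm [-14.3  -0.   65.9] rpy [-3.142 -0.    -0.156] F [-1.3  0.1  1.1] w 0.0004
```

View pics/top6o.png

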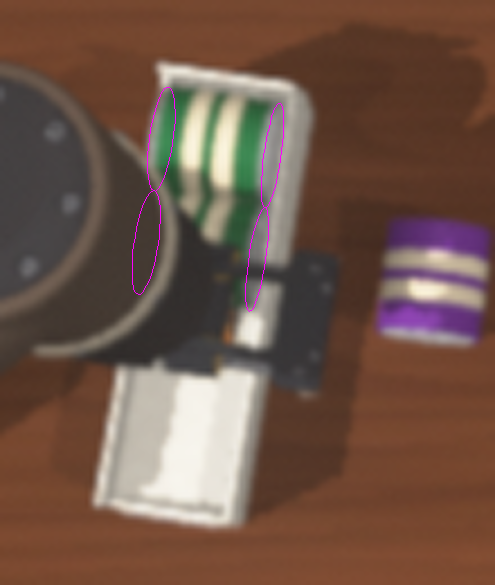

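The tins are now at about 78 and 143 mm and the force has dropped, so the tab should be up. I'll back off slowly so that the tab takes the tins gently.

```bash
python3 -m crank '[{"turn":[0,0,0],"slide":[-0.003,0,0],"fingers":-1},{"turn":[0,0,0],"slide":[-0.007,0,0],"fingers":-1},{"turn":[0,0,0],"slide":[-0.011,0,0],"fingers":-1},{"turn":[0,0,0],"slide":[-0.015,0,0],"fingers":-1},{"turn":[0,0,0],"slide":[-0.019,0,0],"fingers":-1}]' 10
python3 -m crank '[{"turn":[0,0,0],"slide":[-0.004,0,0],"fingers":-1},{"turn":[0,0,0],"slide":[-0.008,0,0],"fingers":-1},{"turn":[0,0,0],"slide":[-0.012,0,0],"fingers":-1},{"turn":[0,0,0],"slide":[-0.016,0,0],"fingers":-1},{"turn":[0,0,0],"slide":[-0.02,0,0],"fingers":-1}]' 10
python3 -m crank '[{"turn":[0,0,0],"slide":[-0.006,0,0],"fingers":-1},{"turn":[0,0,0],"slide":[-0.012,0,0],"fingers":-1},{"turn":[0,0,0],"slide":[-0.018,0,0],"fingers":-1},{"turn":[0,0,0],"slide":[-0.024,0,0],"fingers":-1},{"turn":[0,0,0],"slide":[-0.03,0,0],"fingers":-1}]' 10
python3 tgt.py; python3 snap.py 7 67 132
```

```text
t: 6.95
eef_pos: [0.5711, 0.1807, 0.0659]
ee_rot: [-3.142, -0.0, -0.156]
force: [0.2, 0.2, 0.2]
width: 0.0005
t: 7.37
eef_pos: [0.5612, 0.1823, 0.0659]
ee_rot: [-3.142, -0.0, -0.156]
force: [-1.1, 0.0, 0.2]
width: 0.0003
t: 7.78
eef_pos: [0.5462, 0.1846, 0.0659]
ee_rot: [-3.142, -0.0, -0.156]
force: [-0.9, 0.5, -0.5]
width: 0.0003
t 7.78 disp mm [-49.4  -0.1  65.9] rpy [-3.142 -0.    -0.156] F [-0.9  0.5 -0.5] w 0.0003
```

View pics/top7o.png

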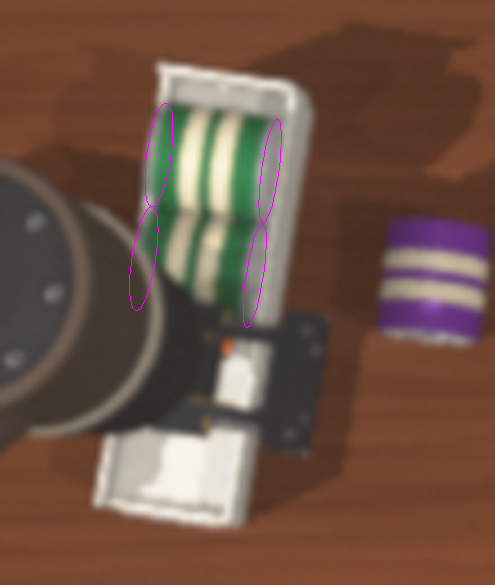

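View pics/scene7o.png

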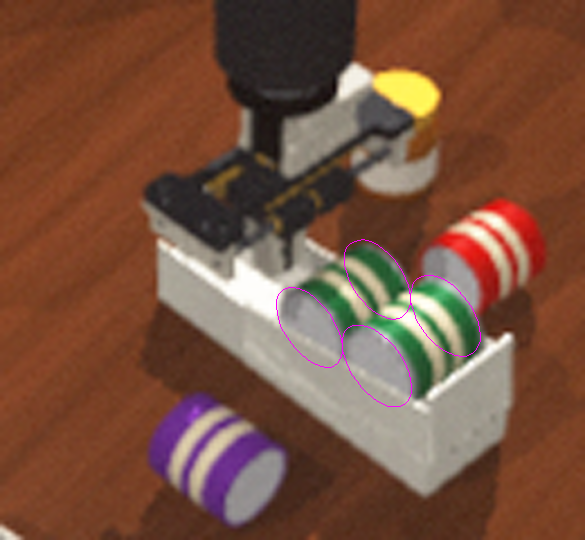

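The tins are held at about 67 and 132 mm, with a clear gap to the finger. I'll withdraw the hand fully.

```bash
python3 -m crank '[{"turn":[0,0,0],"slide":[-0.03,0,0],"fingers":-1},{"turn":[0,0,0],"slide":[-0.07,0,0],"fingers":-1},{"turn":[0,0,0],"slide":[-0.12,0,0],"fingers":-1},{"turn":[0,0,0],"slide":[-0.16,0,-0.02],"fingers":-1},{"turn":[0,0,0],"slide":[-0.18,0,-0.06],"fingers":-1}]' 10
python3 -m crank '[{"turn":[0,0,0],"slide":[-0.03,0.05,-0.06],"fingers":-1},{"turn":[0,0,0],"slide":[-0.03,0.1,-0.12],"fingers":-1},{"turn":[0,0,0],"slide":[-0.03,0.17,-0.18],"fingers":-1},{"turn":[0,0,0],"slide":[-0.03,0.24,-0.24],"fingers":-1},{"turn":[0,0,0],"slide":[-0.03,0.3,-0.3],"fingers":-1}]' 10
python3 -m crank '[{"turn":[0,0,0],"slide":[0,0.06,0],"fingers":-1},{"turn":[0,0,0],"slide":[0,0.1,0],"fingers":-1},{"turn":[0,0,0],"slide":[0,0.1,0],"fingers":-1},{"turn":[0,0,0],"slide":[0,0.1,0],"fingers":-1},{"turn":[0,0,0],"slide":[0,0.1,0],"fingers":-1}]' 10
python3 tgt.py; python3 snap.py 8 67 132; python3 -c "
from h import *
for n in('top','scene'):
    cv2.imwrite(f'pics/{n}9.png',grab_frame(n)[:,:,::-1])"
```

```text
t: 8.3
eef_pos: [0.4543, 0.1972, 0.0941]
ee_rot: [3.138, 0.004, -0.157]
force: [-1.0, -0.5, 0.0]
width: 0.0009
t: 8.72
eef_pos: [0.4195, 0.0582, 0.2405]
ee_rot: [-3.141, -0.0, -0.156]
force: [2.0, -0.4, -1.0]
width: 0.0008
t: 9.13
eef_pos: [0.4129, 0.0102, 0.2393]
ee_rot: [-3.141, -0.0, -0.157]
force: [-0.2, -0.2, 0.1]
width: 0.0004
t 9.13 disp mm [-153.9 -193.1  239.3] rpy [-3.141 -0.    -0.157] F [-0.2 -0.2  0.1] w 0.0004
```

View pics/top8o.png

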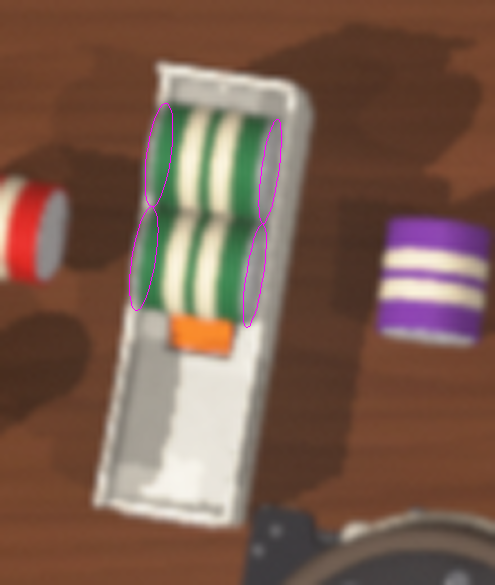

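View pics/scene8o.png

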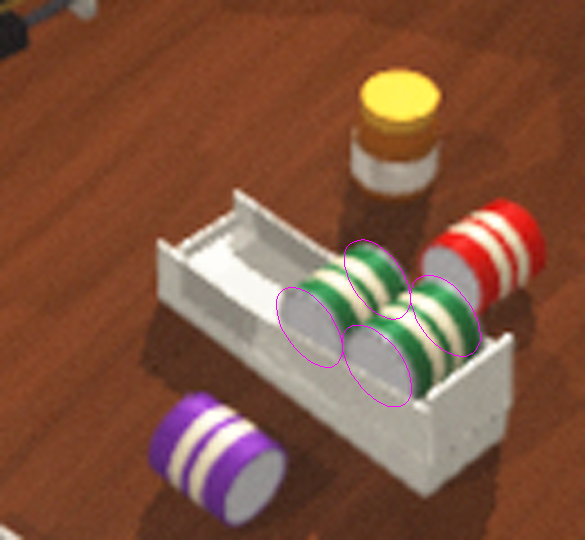

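View pics/top9.png

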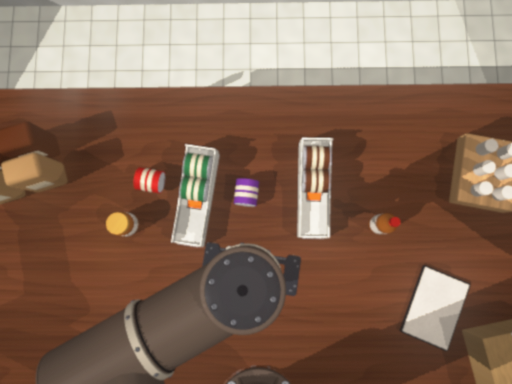

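The final pictures show the orange tab standing up at (195,204), with the green tin against it and the stock tin just above. The brown tins, bottle and jar are where they started, and the hand is clear of everything. I'll hand in the job.

```bash
python3 -c "
from station import *
job_done()"
```

```text
the job is handed in; nothing more can be done
```

The green tin is loaded. I rolled it up the lane of dispenser_a with the shut fingertips, pushing the first green tin ahead of it. Once it was past the tab I backed off slowly, moved the hand clear and handed the job in at about 9.3 s.

**Tin positions:** in the last pictures the two green tins lie at about 67 and 132 mm up the lane, to within about 3 mm by overlay. The green tin is resting against the orange tab, which looks up, just as it did at the start. I had no direct reading of the tab angle or the tins' speed.

**Forces:** readings between moves stayed around 5 N or less, well under the limit.

**Other objects:** the brown tins, bottle, jar and the red and purple look-alikes appear unmoved in the top view.

**Disagreement:** in the scene view my overlay sat about 1 to 2 pixels (2 to 3 mm) off. That is roughly the calibration error, and the stock tin showed a similar offset at the start. No check failed.

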